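Fit the stop and hold the bracket flush on the tilting jig

ROBOT

A 6-joint arm with a two-finger parallel gripper is mounted at the origin on the work surface. World frame = base frame: x ahead of the robot, y to its left, z up, the work surface at z = 0. Lengths are in m, angles in rad, forces in N, time in s.
With the tool pointing down it reaches from about 0.3 to 0.85 m from the base axis. Payload 4.2 kg.
Tool frame: the origin (TCP) lies between the finger pads; the fingertips stand 11 mm ahead of it and the grasp point (between the pads) lies 8 mm behind it; z points along the fingers, y is the line along which they close (so a half turn about z gives the same grasp; the last joint's range is limited). The gripper opens to 91 mm and grips with 3 to 60 N. Pads are 32 mm wide; open, the fingers measure 118 mm over their backs; the gripper's body (76 mm by 178 mm) begins 60 mm behind the grasp point.
Start: joints at [1.268, 0.32, 1.565, -0, 1.257, -0.02], TCP at [0.16, 0.552, 0.195] pointing down, gripper open.
Joint ranges: [-3.11, 3.11], [-0.84, 2.01], [0.21, 2.61], [-1.34, 4.49], [0.05, 2.63], [-2.56, 2.56]. Speed limits (rad/s): [2.57, 2.57, 3.14, 3.14, 3.14, 3.14].

INTERFACE

Orientations are given as a unit quaternion [x, y, z, w].
In Python, from rig import env, eyes, workorder, nets gives the robot as it stands.
- The arm moves only by the tool send_rows, never from a script. Its arguments are lists of equal length, an entry for each row: "jaw": the closure, from 0 (fully open) to 1 (shut); "travel": the shift along the tool's x, y, z in mm, a list of three; "spin": the turn about the tool's z in degrees. A call has 1 to 8 rows; each row shifts and turns the commanded pose from where the row before left it, along the tool's axes as they then stand; what a row does not reach is not made up. A row lasts 1/10 s, in which the tool goes at most 50 mm and 8.59 degrees, less where a joint would pass 70% of its speed; a pose out of reach is approached as far as the arm can. A call with a gripper value outside its range is refused whole. The fingers move at their own pace and stop on an object; "newtons" is the grip in N (left out, the last holds). Time passes only in rows, so rows that do not move let the fingers close. It gives the time, the measured TCP pose, the force, the opening and the grip force at its end, in the units of the state.
- env.get_obs(): the state, without advancing time (a new reading comes with each control period).
- eyes.grab_frame(name): name is "scene" or "top"; returns a dict with "image" (420x560x3 uint8, red, green, blue), "K" (3x3 intrinsics, pixels), "eye" and "attitude" of the camera in the world. Camera axes: x right, y down, z forward; pixel columns grow to the right and rows downward; lengths in m; the calibration is good to about 2 mm. A picture is of the moment at which its call begins. There is no depth.
- workorder.close_job(): hands the job in; it is judged then, once.
Trained networks look in a picture, given as the dict that the camera call returned (one of the last four; its "shot" number tells which), for a name from the list of things; names that differ only in an ending like _2 or _b are one class to them, and where a whole thing is asked for, a point or a joint stands for the part that bears it (a point fixed in the world has none). Each returns a list of dicts, best first, with "p" (0 to 1); they miss things now and then, are a little off and sometimes report something else, mostly with a low value. They report only what shows in the picture. A call takes as long as a camera call.
- nets.recognise(picture, target): "rect" ([left, top, right, bottom] in pixels, round what is visible of it).
The state is a dict: "time": time; "joint_pos": joint angles; "dq": joint speeds; "effort": joint torques, N m; "tcp_pos": TCP position; "orientation": TCP orientation; "contact_force": force on the tool from outside, world axes, zero at the start; "wrist_torque": the same for the moment, N m; "gripper_width": finger opening in m; "grip_force": force on a finger pad.
Only numpy, scipy, OpenCV 4.12 (cv2) and the standard library are available. Lean on these libraries where they do the work, as an engineer would, in place of code of your own. Each camera call takes 0.05 s, during which the arm holds its last target. There are 200 camera calls.

TASK

Plug the steel stop block fully home into the socket at the foot of the tilting soldering jig, upright, and let go of it. Then pick up the T-shaped brass bracket by its web, tilt it to match the jig's sloping face, lay its plate flush on the face, roughly centred across it, with one short edge squarely down against the stop, and press it there lightly, with about 10 N. Finish while still holding and pressing it, as for soldering; leave the jar and the bangle where they are.

Things in the scene. Friction and masses are not known exactly. Their poses are not given: they have to be found in the camera images.
- jig: Fixed dark steel base slab of the soldering jig, 200 (x) x 110 (y) x 30 (z) mm, top level. Origin: centre of its underside, on the bench. Its x axis points from the socket end (nearest the robot) to the far end; its place and yaw vary. The sloping stage is hinged on it.
- socket (a point): Centre of the mouth of the socket in the base's top face, 75 mm from the base's origin towards its near end, 30 mm above the bench. Rectangular hole, 22 mm along the jig's x by 32 mm along its y, 25 mm deep, with a 2 mm chamfer; z up, x and y as the jig's.
- stage: Sloping steel plate on the base, 120 mm up the slope (x) x 100 wide (y) x 10 thick; z is normal to its top face. Origin: middle of the top face's lower edge, 15 mm above the base's top and 30 mm from the socket's centre along the jig's x. It rises away from the robot at 14 to 33 degrees from level, varying; the hinge is locked and does not yield to a light push.
- stop_foot (a point): Centre of the underside of the steel stop block (0.3 kg), which starts standing on its shank. Shank 20 (x) x 30 (y) x 22 (z) mm, lowest 3 mm reduced to 17 x 27; head above it 30 x 44 x 36. Home: head on the base's top, foot 22 mm below it, head's upright face 15 mm in front of the stage's lower edge. Half a turn makes no difference.
- stop_head (a point): Centre of the stop block's head, 40 mm above its foot; axes as the block's. Grip the head across its 44 mm (y) or 30 mm (x).
- bracket_under (a point): Centre of the underside of the brass T-bracket (0.28 kg), which starts flat on the bench, web up: plate 80 (x) x 60 (y) x 5 (z) mm, web 50 (x) x 10 (y) mm rising from its middle to 41 mm above the underside. Half a turn about z makes no difference. Flush with a short edge against the stop, this point is on the face, 25.5 mm up the slope from the stage's origin.
- bracket_web (a point): Centre of the bracket's web, 23 mm above the bracket's underside; axes as the bracket's. Grip the web across its 10 mm thickness (y).
- jar: Bystander: small glass jar with a steel cap, 56 mm across, 60 mm high; origin at the centre of its underside.
- bangle: Bystander: copper ring lying flat, 68 mm across, 14 mm high; origin at the centre of its underside.

How it is judged:
By the outcome, as a careful person would: the job done as asked, in the order asked, and still so for the second after the job is handed in, while the arm keeps its last pose, push and grip.
It also fails if it takes over 61 s, if anything falls off the work surface, if the arm or the gripper's body presses on something with over 40 N, if the wrist force passes 120 N, or if a joint passes its speed limit or range.

## Working session

There is one attempt and no reset: what is moved stays moved. The work goes in short steps, Python scripts to look and compute and a tool call to move; the robot and the scene stay as the last step left them, time stands still between calls to the robot, and variables do not carry over. Pictures are saved under pics/ and viewed, at most 10 in all, crops included, and the job is handed in when it is done.

Besides the shell and the picture viewer there is one more tool, called after "Request:" as name(argument=value, ...) on one line, values as JSON. send_rows: Moves the arm, as the interface text tells. Its arguments: {"type":"object","properties":{"jaw":{"type":"array","items":{"type":"number"}},"travel":{"type":"array","items":{"type":"array","items":{"type":"number"}}},"spin":{"type":"array","items":{"type":"number"}},"newtons":{"type":"number"}},"required":["jaw","travel","spin"]}

```bash
ls; mkdir -p pics
python3 - <<'E'
from rig import env, eyes, nets
import cv2
for n in ("scene","top"):
    p=eyes.grab_frame(n); cv2.imwrite(f"pics/{n}0.png",p["image"][:,:,::-1])
    print(n,p["K"],p["eye"],p["attitude"])
    for t in ("jig","socket","stage","stop_foot","bracket_under","jar","bangle"):
        print(t,[(round(d["p"],2),[round(float(v)) for v in d["rect"]]) for d in nets.recognise(p,t)[:2]])
print(env.get_obs())
E
```

```text
pics
scene [[452.82317883   0.         281.64302577]
 [  0.         452.82317883 209.54618766]
 [  0.           0.           1.        ]] [1.24268236 0.08613268 1.01609977] [ 0.64727615  0.69674444 -0.23203333 -0.20430692]
jig [(0.9, [246, 188, 293, 259])]
socket [(0.76, [243, 187, 298, 259]), (0.37, [245, 204, 298, 236])]
stage [(0.79, [247, 200, 295, 232])]
stop_foot [(0.56, [364, 178, 377, 203])]
bracket_under [(0.83, [186, 167, 210, 195])]
jar [(0.59, [391, 237, 412, 266])]
bangle [(0.76, [121, 252, 144, 277])]
top [[491.99993233   0.         282.57941048]
 [  0.         491.99993233 209.7866937 ]
 [  0.           0.           1.        ]] [0.49785013 0.00778906 1.06054884] [ 0.70733177 -0.70578457  0.02536036 -0.03011244]
jig [(0.61, [263, 172, 329, 269])]
socket [(0.73, [122, 168, 156, 196]), (0.65, [260, 169, 329, 267])]
stage [(0.77, [265, 178, 326, 244])]
stop_foot [(0.88, [160, 263, 185, 287])]
bracket_under [(0.58, [385, 259, 426, 307])]
jar [(0.97, [126, 169, 155, 196]), (0.72, [384, 260, 423, 308])]
bangle [(0.6, [436, 140, 473, 169])]
{'time': 0.8, 'joint_pos': array([ 1.26799757e+00,  3.19540419e-01,  1.56452467e+00,  9.55035645e-06,
        1.25738052e+00, -1.99986020e-02]), 'dq': array([0.00107833, 0.00094882, 0.00058474, 0.00120144, 0.0007953 ,
       0.00134741]), 'effort': array([-5.15443444e-04, -4.12308669e+01, -2.32216626e+01,  7.25937774e-02,
        3.74186388e-02, -3.13525611e-06]), 'tcp_pos': array([0.16044929, 0.55216955, 0.1946006 ]), 'orientation': array([1.40930812e-01, 9.90019445e-01, 7.32942139e-05, 7.33090469e-06]), 'contact_force': array([0.00231057, 0.2454102 , 1.13607157]), 'wrist_torque': array([-0.07752097, -0.00384447, -0.0034424 ]), 'grip_force': 0.0, 'gripper_width': 0.09094074523584597}
```

Run:
```python
import cv2
a=cv2.imread("pics/top0.png")[130:330,110:490]
cv2.imwrite("pics/top0c.png",cv2.resize(a,None,fx=2.1,fy=2.1,interpolation=cv2.INTER_CUBIC))
a=cv2.imread("pics/scene0.png")[140:300,110:430]
cv2.imwrite("pics/scene0c.png",cv2.resize(a,None,fx=2.5,fy=2.5,interpolation=cv2.INTER_CUBIC))
```

```text
(no output)
```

View pics/top0c.png

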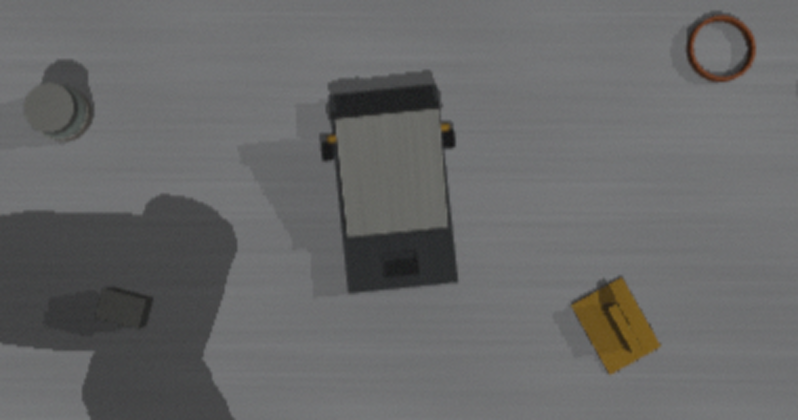

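View pics/scene0c.png

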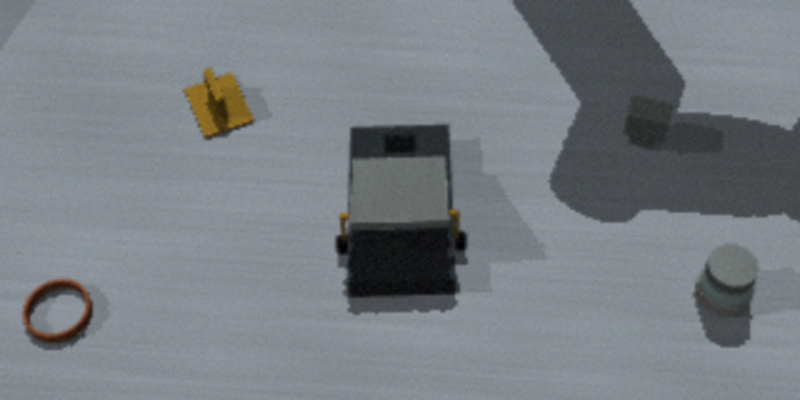

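```bash
cat > h.py <<'E'
import numpy as np, cv2
from scipy.spatial.transform import Rotation as R
from scipy.ndimage import map_coordinates
from scipy.optimize import minimize
def proj(p,X):
    c=(np.asarray(X)-p["eye"])@R.from_quat(p["attitude"]).as_matrix()
    return c[:,:2]/c[:,2:]*[p["K"][0,0],p["K"][1,1]]+[p["K"][0,2],p["K"][1,2]]
def loop(P): return [(P[i],P[(i+1)%len(P)]) for i in range(len(P))]
def rect(x0,x1,y0,y1,z): return [(x0,y0,z),(x1,y0,z),(x1,y1,z),(x0,y1,z)]
def rz(q): return R.from_euler('z',q).as_matrix()
def place(E,x,y,yaw): return [tuple(rz(yaw)@np.array(a)+[x,y,0] for a in e) for e in E]
def jig(q):
    t=q[3]; E=loop(rect(-.086,-.064,-.016,.016,.03))
    E+=[((-.1,-.055,.03),(-.1,.055,.03)),((-.1,-.055,.03),(-.06,-.055,.03)),((-.1,.055,.03),(-.06,.055,.03))]
    S=[(-.045+u*np.cos(t),v,.045+u*np.sin(t)) for u,v in((0,-.05),(.12,-.05),(.12,.05),(0,.05))]
    return place(E+loop(S),*q[:3])
def bracket(q): return place(loop(rect(-.04,.04,-.03,.03,.005))+loop(rect(-.025,.025,-.005,.005,.041)),*q[:3])
def stop(q,z=0): return place(loop(rect(-.015,.015,-.022,.022,.058+z)),*q[:3])
def grad(p):
    g=cv2.cvtColor(p["image"],cv2.COLOR_RGB2GRAY).astype(float)
    g=cv2.GaussianBlur(np.log(g+8),(0,0),p.get("s",1.0)); return cv2.Sobel(g,cv2.CV_64F,1,0),cv2.Sobel(g,cv2.CV_64F,0,1)
def score(pics,E):
    s=0
    for p,(gx,gy) in pics:
        for a,b in E:
            u=proj(p,np.linspace(a,b,25)); d=u[-1]-u[0]; L=np.hypot(*d); n=np.array([-d[1],d[0]])/L
            g=[map_coordinates(k,[u[:,1],u[:,0]],order=1) for k in(gx,gy)]
            s+=abs((g[0]*n[0]+g[1]*n[1]).mean())
    return s
def fit(pics,model,q0,n=60,spread=(.006,.006,.08,.08)):
    rng=np.random.default_rng(0); q0=np.array(q0,float); sp=np.array(spread)[:len(q0)]
    f=lambda k:-score(pics,model(q0+k*sp))
    C=sorted([rng.normal(size=len(q0)) for _ in range(n*5)]+[np.zeros(len(q0))],key=f)[:6]
    r=min((minimize(f,c,method='Nelder-Mead',options=dict(xatol=.01,fatol=1e-4,initial_simplex=c+.3*np.vstack([np.zeros(len(c)),np.eye(len(c))]))) for c in C),key=lambda r:r.fun)
    return q0+r.x*sp,-r.fun
def avg(name,n=4):
    from rig import eyes
    ps=[eyes.grab_frame(name) for _ in range(n)]; p=dict(ps[-1]); p["image"]=np.mean([a["image"] for a in ps],0).round().astype(np.uint8); return p
def unproj(p,uv,z):
    d=R.from_quat(p["attitude"]).as_matrix()@np.array([(uv[0]-p["K"][0,2])/p["K"][0,0],(uv[1]-p["K"][1,2])/p["K"][1,1],1]); return p["eye"]+d*(z-p["eye"][2])/d[2]
E
cat > a.py <<'E'
from h import *; import pickle
P={n:avg(n) for n in("top","scene")}; pickle.dump(P,open("P0.pkl","wb"))
t=P["top"]; c=lambda x,y:(x/2.1+110,y/2.1+130)
s=unproj(t,c(401,264),.03); A=unproj(t,c(349,292),.03); B=unproj(t,c(457,281),.03); yaw=np.arctan2(*(A-B)[[1,0]])-np.pi/2
print("socket",s,"near edge",np.hypot(*(A-B)[:2]))
q=dict(jig=[*(s+.075*np.array([np.cos(yaw),np.sin(yaw),0]))[:2],yaw,.35])
b=unproj(t,c(616,325),.005); b1=unproj(t,c(609,305),.041); b2=unproj(t,c(627,348),.041); q["bracket"]=[*b[:2],np.arctan2(*(b1-b2)[[1,0]])]
h=unproj(t,c(126,307),.058); e1=unproj(t,c(150,297),.058)-unproj(t,c(106,288),.058); q["stop"]=[*h[:2],np.arctan2(e1[1],e1[0])+np.pi/2]
O={n:P[n]["image"].copy() for n in P}
for k,m in dict(jig=jig,bracket=bracket,stop=stop).items():
    print(k,"init",np.round(q[k],4))
    for names in(["top"],["scene"],["top","scene"]):
        r,f=fit([(P[n],grad(P[n])) for n in names],m,q[k]); print(names,np.round(r,4),round(f,3))
        if len(names)==1:
            n=names[0]
            if k=="jig": O[n]=cv2.resize(O[n],None,fx=4,fy=4,interpolation=cv2.INTER_CUBIC)
            for a,b_ in m(r):
                u=((proj(P[n],[a,b_])+.5)*4-.5).round().astype(int); cv2.line(O[n],tuple(map(int,u[0])),tuple(map(int,u[1])),(255,0,0),1)
t=O["top"][:,:,::-1]; v=np.hstack([t[660:1100,1020:1340],np.vstack([t[1000:1260,1500:1750],t[1040:1160,620:870],np.zeros((60,250,3),np.uint8)])]); cv2.imwrite("pics/fit.png",v); print(v.shape)
E
python3 a.py
```

```text
socket [ 0.48288369 -0.02372959  0.03      ] near edge 0.10761853534610948
jig init [ 0.5575 -0.016   0.1036  0.35  ]
['top'] [ 0.5595 -0.0147  0.1038  0.3375] 12.203
['scene'] [ 0.5648 -0.0166  0.0869  0.3047] 18.889
['top', 'scene'] [ 0.5609 -0.0154  0.0978  0.3331] 27.801
bracket init [ 0.4217 -0.2418  0.385 ]
['top'] [ 0.4225 -0.2322  0.4703] 4.277
['scene'] [ 0.43   -0.2382  0.4889] 4.64
['top', 'scene'] [ 0.4235 -0.2406  0.4795] 7.648
stop init [ 0.4413  0.2423 -0.1968]
['top'] [ 0.4429  0.2414 -0.274 ] 2.004
['scene'] [ 0.4461  0.2497 -0.239 ] 2.251
['top', 'scene'] [ 0.4451  0.2491 -0.2552] 3.652
(440, 570, 3)
```

View pics/fit.png

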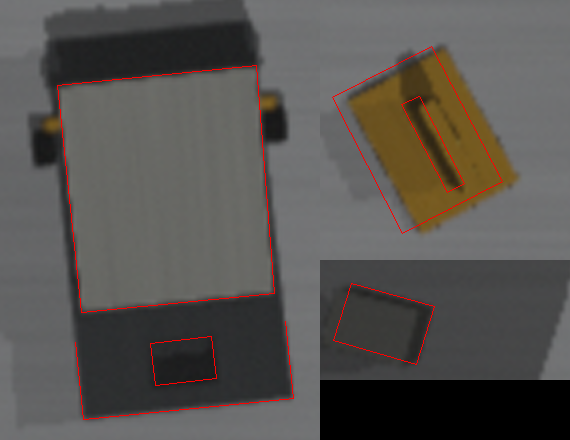

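```bash
cat > b.py <<'E'
from h import *; import pickle
P=pickle.load(open("P0.pkl","rb")); V=[]
Z={n:cv2.resize(P[n]["image"],None,fx=6,fy=6,interpolation=cv2.INTER_CUBIC) for n in P}
for k,m,q in(("b",bracket,[.4235,-.2406,.4795]),("s",stop,[.4451,.2491,-.2552])):
    for n in P:
        r,f=fit([(P[n],grad(P[n]))],m,q,spread=(.002,.002,.03)); print(k,n,np.round(r,4),round(f,3))
        for a,b_ in m(r):
            u=((proj(P[n],[a,b_])+.5)*6-.5).round().astype(int); cv2.line(Z[n],tuple(map(int,u[0])),tuple(map(int,u[1])),(255,0,0),1)
        c=(proj(P[n],[[*r[:2],.02]])[0]*6).astype(int); V.append(Z[n][c[1]-150:c[1]+150,c[0]-170:c[0]+170,::-1])
v=np.vstack([np.hstack(V[:2]),np.hstack([cv2.convertScaleAbs(a,alpha=2) for a in V[2:]])]); cv2.imwrite("pics/fit2.png",v)
m=cv2.inRange(cv2.cvtColor(P["top"]["image"],cv2.COLOR_RGB2HSV),(8,110,40),(30,255,255)); m[:,:370]=0; m[:240]=0
print(cv2.minAreaRect(cv2.findNonZero(m)),[unproj(P["top"],c,.005).round(4)[:2] for c in cv2.boxPoints(cv2.minAreaRect(cv2.findNonZero(m)))])
E
python3 b.py
```

```text
b top [ 0.4224 -0.2401  0.4926] 3.876
b scene [ 0.43   -0.2382  0.4891] 4.64
s top [ 0.4429  0.2414 -0.2737] 2.004
s scene [ 0.4461  0.2497 -0.2396] 2.251
((469.8577880859375, 273.0311279296875), (52.81542205810547, 175.12844848632812), 83.85888671875) [array([ 0.482, -0.193]), array([ 0.5228, -0.5648]), array([ 0.4118, -0.5722]), array([ 0.3714, -0.2035])]
```

View pics/fit2.png

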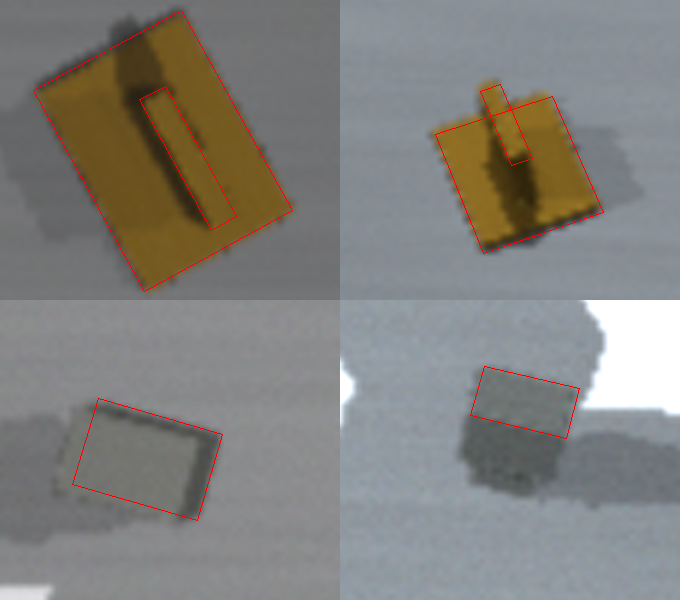

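```bash
cat > mv.py <<'E'
from h import *; import sys
from rig import env
# args: x y z(mm) heading_of_tool_y(deg): rows: spin first
def plan(x,y,z,hd=None):
    o=env.get_obs(); M=R.from_quat(o["orientation"]).as_matrix(); h=np.degrees(np.arctan2(M[1,1],M[0,1]))
    s=0 if hd is None else -((hd-h+180)%360-180)
    M2=M@rz(np.radians(s)); d=M2.T@(np.array([x,y,z])-o["tcp_pos"]*1e3)
    print("t",round(o["time"],2),"tcp",(o["tcp_pos"]*1e3).round(1),"hd",round(h,2),"tilt",np.degrees(np.arccos(-M[2,2])).round(2),"F",o["contact_force"].round(1),"w",round(o["gripper_width"]*1e3,1),"g",round(o["grip_force"],1),"| spin",round(s,2),"then travel",d.round(1),"j",o["joint_pos"].round(2))
if __name__=="__main__":
    a=[float(v) for v in sys.argv[1:]]; plan(*a)
E
python3 mv.py 443 249 120 75.7
python3 - <<'E'
from h import *; import pickle
P=pickle.load(open("P0.pkl","rb"))
for n,q in(("top",[.440,.2495,-.25]),("scene",[.446,.2497,-.24])): print(n,fit([(P[n],grad(P[n]))],stop,q,spread=(.001,.001,.03)))
E
```

```text
t 1.2 tcp [160.4 552.2 194.6] hd 73.8 tilt 0.01 F [-0.8  0.1  0.1] w 91.4 g 0.0 | spin -1.9 then travel [-348.7 -224.    74.6] j [ 1.27  0.32  1.56  0.    1.26 -0.02]
top (array([ 0.43902007,  0.24995913, -0.23656042]), np.float64(1.2017509760141252))
scene (array([ 0.44609334,  0.24971407, -0.23884973]), np.float64(2.2511811293983284))
```

Request:
send_rows(jaw=[0,0,0,0,0,0,0,0], travel=[[0,0,0],[-38,-24,5],[-38,-24,5],[-38,-24,5],[-38,-24,5],[-38,-24,5],[-38,-24,5],[-38,-24,5]], spin=[-2.6,0,0,0,0,0,0,0])

```text
time: 2.0
tcp_pos: [0.3806, 0.325, 0.1596]
orientation: [0.118, 0.993, 0.0, 0.0]
contact_force: [0.7, 0.3, -0.1]
gripper_width: 0.0915
grip_force: 0.0
```

```bash
python3 mv.py 443 250 120 76.4
```

```text
t 2.0 tcp [380.6 325.  159.6] hd 76.4 tilt 0.05 F [ 0.7  0.3 -0.1] w 91.5 g 0.0 | spin 0.0 then travel [-78.3 -58.2  39.6] j [ 0.68  0.23  1.79  0.    1.13 -0.65]
```

Request:
send_rows(jaw=[0,0,0,0], travel=[[-35,-26,20],[-35,-26,20],[-8.3,-6.2,20],[0,0,0]], spin=[0,0,0,0])

```text
time: 2.4
tcp_pos: [0.4412, 0.249, 0.0973]
orientation: [0.12, 0.993, -0.002, -0.002]
contact_force: [-0.3, -0.2, -0.7]
gripper_width: 0.0914
grip_force: 0.0
```

```bash
python3 mv.py 443 250 45 76.4
python3 - <<'E'
from h import *; import pickle
P={n:avg(n,2) for n in("top","scene")}; pickle.dump(P,open("P1.pkl","wb"))
V=[]
from rig import env
o=env.get_obs(); tip=o["tcp_pos"]; M=R.from_quat(o["orientation"]).as_matrix()
for n in P:
    Z=cv2.resize(P[n]["image"],None,fx=6,fy=6,interpolation=cv2.INTER_CUBIC)
    # finger tip outlines at tip plane
    for s in(1,-1):
        pts=np.array([tip+M@np.array([x,s*y,.011]) for x,y in((-.016,.0457),(.016,.0457),(.016,.059),(-.016,.059))])
        u=((proj(P[n],pts)+.5)*6-.5).round().astype(int); cv2.polylines(Z,[u.reshape(-1,1,2).astype(np.int32)],True,(255,0,0),1)
    c=(proj(P[n],[tip+[0,0,-.011]])[0]*6).astype(int); V.append(Z[max(0,c[1]-250):c[1]+250,c[0]-200:c[0]+200,::-1])
h=min(v.shape[0] for v in V); cv2.imwrite("pics/v1.png",cv2.convertScaleAbs(np.hstack([v[:h] for v in V]),alpha=1.6))
E
```

```text
t 2.4 tcp [441.2 249.   97.3] hd 76.2 tilt 0.31 F [-0.3 -0.2 -0.7] w 91.4 g 0.0 | spin -0.2 then travel [-1.8  1.6 52.3] j [ 0.49  0.3   1.86 -0.    0.99 -0.84]
```

View pics/v1.png

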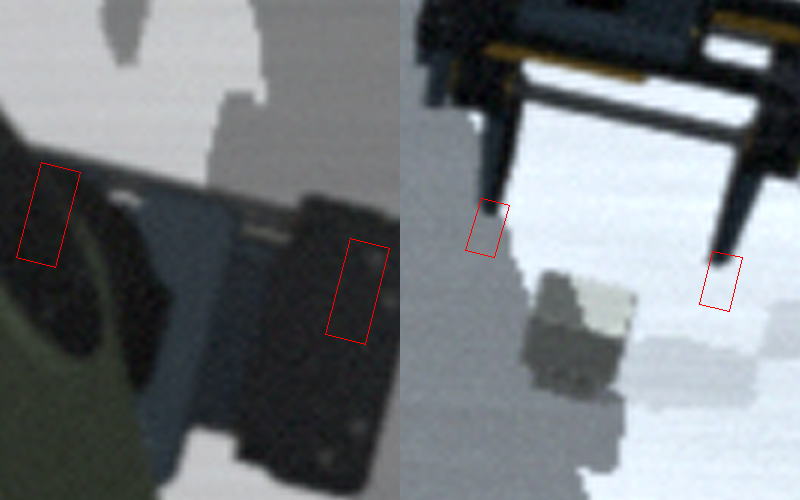

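Run:
```python
from h import *; import pickle
P=pickle.load(open("P1.pkl","rb"))
from rig import env
o=env.get_obs(); tip=o["tcp_pos"]; M=R.from_quat(o["orientation"]).as_matrix()
n="scene"; f=10; Z=cv2.resize(P[n]["image"],None,fx=f,fy=f,interpolation=cv2.INTER_CUBIC)
for s in(1,-1):
  pts=np.array([tip+M@np.array([x,s*.0457,z]) for x,z in((-.016,.011),(.016,.011),(.016,-.027),(-.016,-.027))])
  u=((proj(P[n],pts)+.5)*f-.5).round().astype(int); cv2.polylines(Z,[u.reshape(-1,1,2).astype(np.int32)],True,(255,0,0),1)
c=(proj(P[n],[tip])[0]*f).astype(int); cv2.imwrite("pics/v2.png",Z[c[1]-300:c[1]+280,c[0]-350:c[0]+350,::-1])
```

```text
(no output)
```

View pics/v2.png

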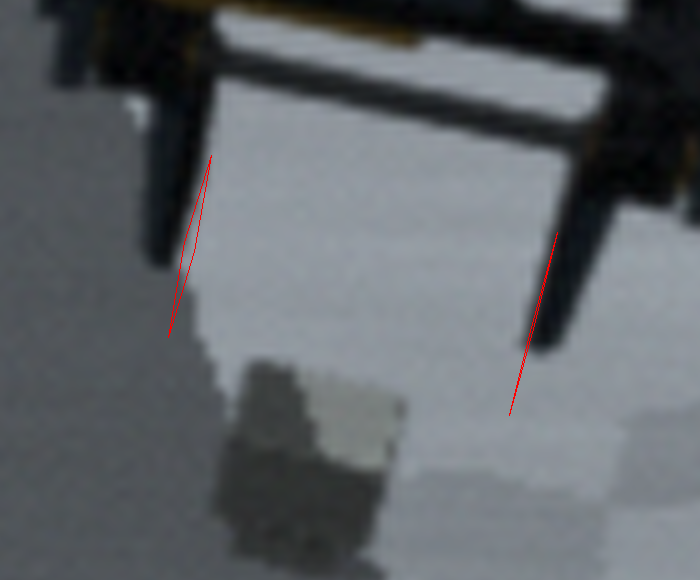

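Request:
send_rows(jaw=[0,0,0,0.6,0.6,0.6,0.6], travel=[[-1.5,0,20],[0,0,20],[0,0,14.6],[0,0,0],[0,0,0],[0,0,0],[0,0,0]], spin=[0,0,0,0,0,0,0], newtons=30)

```text
time: 3.3
tcp_pos: [0.444, 0.2516, 0.0461]
orientation: [0.118, 0.993, 0.001, 0.001]
contact_force: [-0.7, 0.1, -0.3]
gripper_width: 0.0621
grip_force: 0.0
```

```bash
python3 mv.py 443 250 45 76.4
```

```text
t 3.3 tcp [444.  251.6  46.1] hd 76.42 tilt 0.13 F [-0.7  0.1 -0.3] w 62.1 g 0.0 | spin 0.02 then travel [ 0.5 -1.8  1.1] j [ 0.49  0.36  1.92  0.    0.85 -0.84]
```

Request:
send_rows(jaw=[0.7,0.7,0.7,0.7,0.7], travel=[[0,0,0],[0,0,0],[0,0,0],[0,0,0],[0,0,0]], spin=[0,0,0,0,0], newtons=35)

```text
time: 3.8
tcp_pos: [0.4434, 0.251, 0.0449]
orientation: [0.118, 0.993, 0.0, -0.0]
contact_force: [-0.0, -0.4, -0.5]
gripper_width: 0.0278
grip_force: 0.0
```

```bash
python3 mv.py 444 250 120 95.5
python3 - <<'E'
from h import *; import pickle
q={"top":([.439,.250,-.2366],[.5595,-.0147,.1038]),"scene":([.4461,.2497,-.2389],[.5648,-.0166,.0869])}
for n,(s,j) in q.items():
    so=np.array(j[:2])-.075*np.array([np.cos(j[2]),np.sin(j[2])]); print(n,"socket",so.round(4),"delta",(so-s[:2]).round(4))
E
```

```text
t 3.8 tcp [443.4 251.   44.9] hd 76.39 tilt 0.0 F [-0.  -0.4 -0.5] w 27.8 g 0.0 | spin -19.11 then travel [ -0.5  -1.  -75.1] j [ 0.49  0.37  1.92  0.    0.85 -0.84]
top socket [ 0.4849 -0.0225] delta [ 0.0459 -0.2725]
scene socket [ 0.4901 -0.0231] delta [ 0.044  -0.2728]
```

Run:
```python
from h import *; import pickle
P={n:avg(n,2) for n in("top","scene")}; pickle.dump(P,open("P2.pkl","wb"))
from rig import env
o=env.get_obs(); t=o["tcp_pos"]; M=R.from_quat(o["orientation"]).as_matrix(); V=[]
for n in P:
  f=6; Z=cv2.resize(P[n]["image"],None,fx=f,fy=f,interpolation=cv2.INTER_CUBIC)
  pts=np.array([t+M@np.array([x,0,z]) for x,z in((-.016,.011),(.016,.011),(.016,-.027),(-.016,-.027))])
  u=((proj(P[n],pts)+.5)*f-.5).round().astype(int); cv2.polylines(Z,[u.reshape(-1,1,2).astype(np.int32)],True,(255,0,0),1)
  c=(proj(P[n],[t])[0]*f).astype(int); V.append(Z[c[1]-250:c[1]+250,c[0]-200:c[0]+200,::-1])
cv2.imwrite("pics/v3.png",np.hstack(V))
```

```text
(no output)
```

View pics/v3.png

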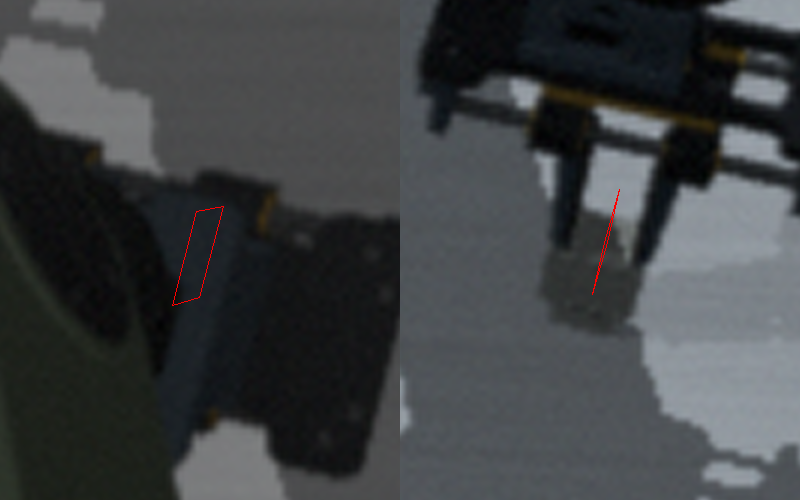

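Request:
send_rows(jaw=[0.7,0.7,0.7], travel=[[0,0,2],[0,0,2],[0,0,0]], spin=[0,0,0])

```text
time: 4.3
tcp_pos: [0.4431, 0.2509, 0.0406]
orientation: [0.118, 0.993, -0.0, -0.0]
contact_force: [-0.3, -0.6, 0.4]
gripper_width: 0.0275
grip_force: 0.0
```

Request:
send_rows(jaw=[0.4,0,0,0,0,0,0,0], travel=[[0,0,0],[0,0,-30],[0,0,-40],[20,0,-30],[45,0,0],[45,0,0],[20,0,0],[0,0,0]], spin=[0,0,0,0,0,0,0,0])

```text
time: 5.1
tcp_pos: [0.3146, 0.2815, 0.1412]
orientation: [0.117, 0.993, -0.0, -0.0]
contact_force: [0.6, -0.4, 0.3]
gripper_width: 0.0884
grip_force: 0.0
```

Run:
```python
from h import *; import pickle
P={n:avg(n,2) for n in("top","scene")}; pickle.dump(P,open("P3.pkl","wb"))
from rig import env
o=env.get_obs(); t=o["tcp_pos"]; M=R.from_quat(o["orientation"]).as_matrix(); V=[]; print(t)
for n,q in(("top",[.439,.25,-.2366]),("scene",[.4461,.2497,-.2389])):
  print(n,fit([(P[n],grad(P[n]))],stop,q,spread=(.003,.003,.05)))
  f=4; Z=cv2.resize(P[n]["image"],None,fx=f,fy=f,interpolation=cv2.INTER_CUBIC)
  for a,b in stop(q):
    u=((proj(P[n],[a,b])+.5)*f-.5).round().astype(int); cv2.line(Z,tuple(map(int,u[0])),tuple(map(int,u[1])),(255,0,0),1)
  for s in(1,-1):
    pts=np.array([t+M@np.array([x,s*.0457,.011]) for x in(-.016,.016)]); u=((proj(P[n],pts)+.5)*f-.5).round().astype(int); cv2.line(Z,tuple(map(int,u[0])),tuple(map(int,u[1])),(0,255,0),1)
  c=(proj(P[n],[[.40,.25,.05]])[0]*f).astype(int); V.append(Z[max(0,c[1]-290):c[1]+290,c[0]-200:c[0]+200,::-1])
h=min(v.shape[0] for v in V); cv2.imwrite("pics/v4.png",cv2.convertScaleAbs(np.hstack([v[:h] for v in V]),alpha=1.3))
```

```text
[0.31815984 0.28171598 0.14106993]
top (array([ 0.44327458,  0.24835423, -0.22528536]), np.float64(2.4252257282950085))
scene (array([ 0.44684156,  0.24827818, -0.22422878]), np.float64(5.612922248518597))
```

View pics/v4.png

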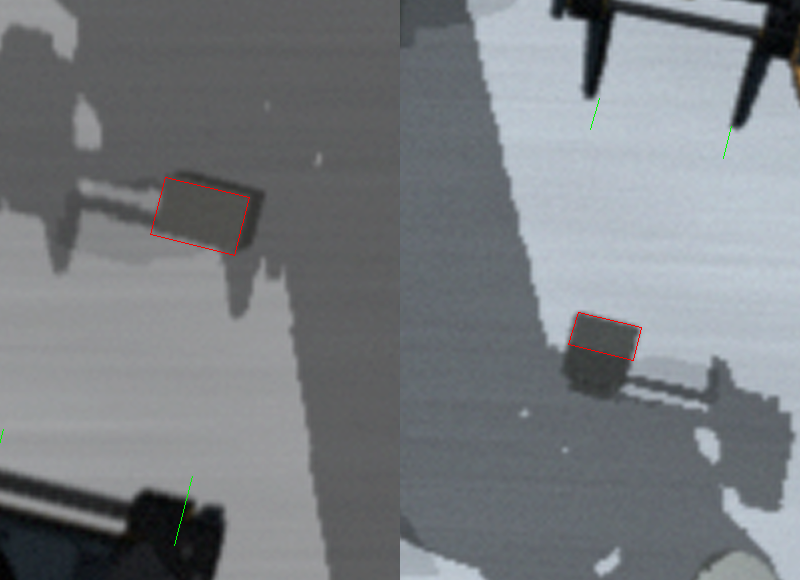

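Request:
send_rows(jaw=[0,0,0,0,0], travel=[[0,0,40],[0,0,40],[0,0,40],[0,0,5],[0,0,2]], spin=[0,0,0,0,0])

```text
time: 5.8
tcp_pos: [0.3176, 0.2813, 0.0135]
orientation: [0.119, 0.993, -0.001, -0.001]
contact_force: [1.0, -0.0, 1.2]
gripper_width: 0.0913
grip_force: 0.0
```

Run:
```python
from h import *; import pickle
P={n:avg(n,2) for n in("top","scene")}; pickle.dump(P,open("P4.pkl","wb"))
from rig import env
o=env.get_obs(); t=o["tcp_pos"]; M=R.from_quat(o["orientation"]).as_matrix(); V=[]; print(t,o["contact_force"])
for n in P:
  f=5; Z=cv2.resize(P[n]["image"],None,fx=f,fy=f,interpolation=cv2.INTER_CUBIC)
  for s in(1,-1):
    pts=np.array([t+M@np.array([x,s*.0457,.011]) for x in(-.016,.016)]); u=((proj(P[n],pts)+.5)*f-.5).round().astype(int); cv2.line(Z,tuple(map(int,u[0])),tuple(map(int,u[1])),(0,255,0),1)
  c=(proj(P[n],[t])[0]*f).astype(int); V.append(Z[max(0,c[1]-290):c[1]+200,c[0]-200:c[0]+200,::-1])
h=min(v.shape[0] for v in V); cv2.imwrite("pics/v5.png",cv2.convertScaleAbs(np.hstack([v[:h] for v in V]),alpha=1.5))
```

```text
[0.31846769 0.28259681 0.01550982] [ 0.20696734 -0.21181978  1.22027251]
```

View pics/v5.png

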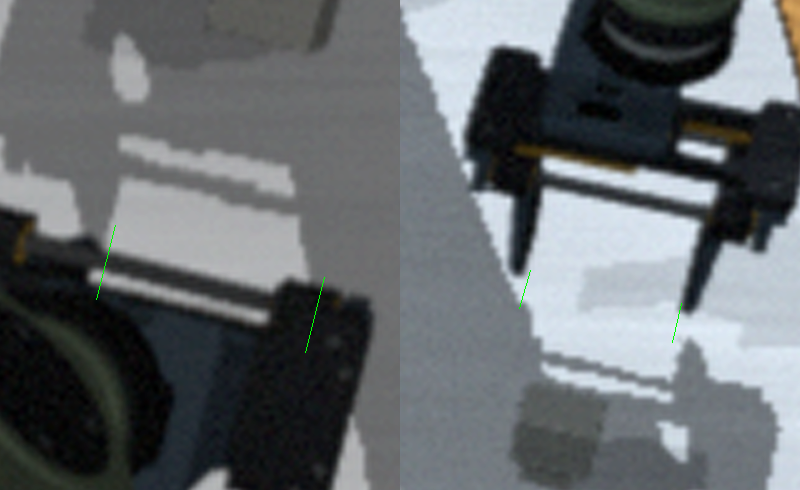

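Request:
send_rows(jaw=[0,0,0,0,0], travel=[[0,0,3],[0,0,3],[0,0,3],[0,0,3],[0,0,0]], spin=[0,0,0,0,0])

```text
time: 6.5
tcp_pos: [0.3167, 0.2814, 0.0016]
orientation: [0.118, 0.993, -0.0, -0.0]
contact_force: [-0.2, -0.2, 0.4]
gripper_width: 0.0913
grip_force: 0.0
```

Request:
send_rows(jaw=[0,0,0,0], travel=[[0,0,3],[0,0,3],[0,0,3],[0,0,0]], spin=[0,0,0,0])

```text
time: 6.9
tcp_pos: [0.3167, 0.2813, -0.0075]
orientation: [0.118, 0.993, -0.0, -0.0]
contact_force: [0.6, -0.2, -0.3]
gripper_width: 0.0914
grip_force: 0.0
```

Request:
send_rows(jaw=[0,0,0,0], travel=[[0,0,2],[0,0,2],[0,0,2],[0,0,0]], spin=[0,0,0,0])

```text
time: 7.3
tcp_pos: [0.3168, 0.2814, -0.0133]
orientation: [0.118, 0.993, -0.0, -0.0]
contact_force: [-0.4, -0.1, 0.8]
gripper_width: 0.0913
grip_force: 0.0
```

Request:
send_rows(jaw=[0,0,0], travel=[[0,0,2],[0,0,2],[0,0,0]], spin=[0,0,0])

```text
time: 7.6
tcp_pos: [0.3168, 0.2815, -0.0173]
orientation: [0.118, 0.993, -0.0, -0.0]
contact_force: [-0.3, -0.1, 0.2]
gripper_width: 0.0912
grip_force: 0.0
```

Request:
send_rows(jaw=[0,0,0], travel=[[0,0,2],[0,0,2],[0,0,0]], spin=[0,0,0])

```text
time: 7.9
tcp_pos: [0.3172, 0.2817, -0.0192]
orientation: [0.118, 0.993, 0.0, 0.0]
contact_force: [-3.3, -2.6, 24.0]
gripper_width: 0.0913
grip_force: 11.8
```

Request:
send_rows(jaw=[0,0,0,0,0,0], travel=[[0,0,-40],[0,0,-41],[-45,0,0],[-45,0,0],[-42,0,0],[0,0,0]], spin=[0,0,0,-0.7,0,0])

```text
time: 8.5
tcp_pos: [0.4508, 0.2508, 0.0603]
orientation: [0.114, 0.993, 0.001, 0.002]
contact_force: [-0.9, 0.1, 1.0]
gripper_width: 0.0912
grip_force: 0.0
```

```bash
python3 mv.py 445 248.3 15 77.1
```

```text
t 8.5 tcp [450.8 250.8  60.3] hd 76.9 tilt 0.31 F [-0.9  0.1  1. ] w 91.2 g 0.0 | spin -0.2 then travel [ 5.3 -3.9 45.3] j [ 0.49  0.35  1.89 -0.    0.89 -0.86]
```

Request:
send_rows(jaw=[0,0,0,0.7,0.7,0.7,0.7,0.7], travel=[[0,-2.8,20],[0,0,20],[0,0,5],[0,0,0],[0,0,0],[0,0,0],[0,0,0],[0,0,0]], spin=[0,0,0,0,0,0,0,0], newtons=35)

```text
time: 9.3
tcp_pos: [0.445, 0.2485, 0.0155]
orientation: [0.112, 0.994, 0.0, 0.0]
contact_force: [-0.8, 0.5, -0.5]
gripper_width: 0.0541
grip_force: 0.0
```

Request:
send_rows(jaw=[0.7,0.7,0.7], travel=[[0,0,0],[0,0,0],[0,0,0]], spin=[0,0,0])

```text
time: 9.6
tcp_pos: [0.445, 0.2486, 0.0152]
orientation: [0.112, 0.994, 0.0, 0.0]
contact_force: [-0.2, 0.9, 2.3]
gripper_width: 0.0439
grip_force: 34.9
```

```bash
python3 mv.py 445 248.3 95 95.5
```

```text
t 9.6 tcp [445.  248.6  15.2] hd 77.09 tilt 0.05 F [-0.2  0.9  2.3] w 43.9 g 34.9 | spin -18.41 then travel [  0.   -0.2 -79.8] j [ 0.49  0.41  1.95  0.    0.78 -0.86]
```

Request:
send_rows(jaw=[0.7,0.7,0.7,0.7,0.7,0.7,0.7,0.7], travel=[[0,0,-20],[0,0,-20],[0,0,-20],[0,-20,0],[0,-40,0],[-6,-45,0],[-5,-45,0],[-5.2,-45,0]], spin=[0,-6.4,-6,-6,0,0,0,0])

```text
time: 10.4
tcp_pos: [0.4768, 0.0539, 0.0743]
orientation: [-0.048, 0.999, -0.0, -0.001]
contact_force: [1.4, 0.1, -3.3]
gripper_width: 0.0437
grip_force: 34.9
```

Request:
send_rows(jaw=[0.7,0.7,0.7,0.7,0.7], travel=[[0,-40,0],[0,-28,0],[0,-10.9,0],[0,0,0],[0,0,0]], spin=[0,0,0,0,0])

```text
time: 10.9
tcp_pos: [0.4845, -0.0221, 0.0746]
orientation: [-0.048, 0.999, 0.0, -0.001]
contact_force: [0.1, 0.2, -3.4]
gripper_width: 0.0437
grip_force: 34.9
```

```bash
python3 mv.py 487.4 -22.6 50 95.5;  python3 - <<'E'
from h import *; import pickle
P={n:avg(n,4) for n in("top","scene")}; pickle.dump(P,open("P5.pkl","wb"))
from rig import env
o=env.get_obs(); z=o["tcp_pos"][2]-.0152
n="scene"; p=P[n]; q=[.4895,-.0226,.096]
r,f=fit([(p,grad(p))],lambda q:stop(q,z),q,spread=(.003,.003,.05)); print(r,f)
V=[]
for n,q in(("scene",r),("top",[.486,-.022,.1])):
  f=6; Z=cv2.resize(P[n]["image"],None,fx=f,fy=f,interpolation=cv2.INTER_CUBIC)
  for a,b in stop(q,z)+jig([.5648,-.0166,.0869,.3047] if n=="scene" else [.5595,-.0147,.1038,.3375]):
    u=((proj(P[n],[a,b])+.5)*f-.5).round().astype(int); cv2.line(Z,tuple(map(int,u[0])),tuple(map(int,u[1])),(255,0,0),1)
  c=(proj(P[n],[[.5,-.0226,.05]])[0]*f).astype(int); V.append(Z[max(0,c[1]-290):c[1]+200,c[0]-200:c[0]+200,::-1])
cv2.imwrite("pics/v6.png",np.hstack(V))
E
```

```text
t 10.9 tcp [484.5 -22.1  74.6] hd 95.49 tilt 0.08 F [ 0.1  0.2 -3.4] w 43.7 g 34.9 | spin -0.01 then travel [-2.8 -0.8 24.5] j [-0.07  0.3   1.94  0.    0.91 -1.74]
[ 0.48609484 -0.02441095  0.08594735] 7.866913006406907
```

View pics/v6.png

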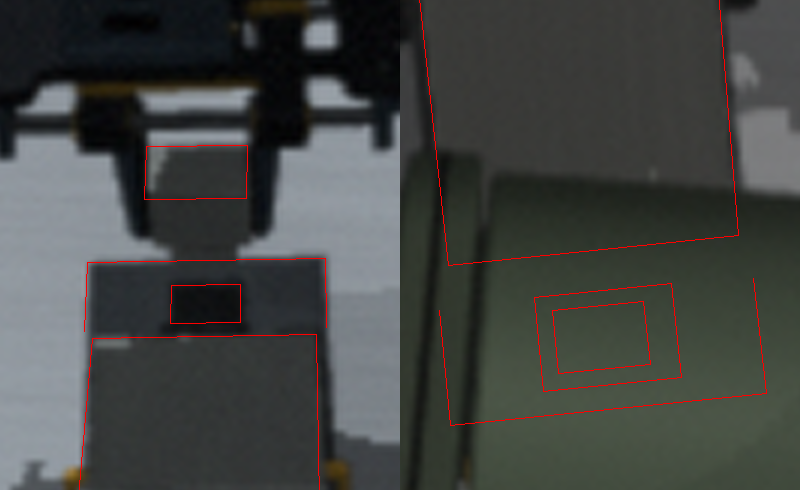

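Request:
send_rows(jaw=[0.7,0.7,0.7,0.7], travel=[[-3.8,0.5,10],[0,0,12],[0,0,0],[0,0,0]], spin=[0,0,0,0])

```text
time: 11.7
tcp_pos: [0.4886, -0.022, 0.0525]
orientation: [-0.048, 0.999, 0.0, -0.001]
contact_force: [0.7, 0.1, -3.1]
gripper_width: 0.044
grip_force: 34.9
```

```bash
cat > c.py <<'E'
from h import *; import pickle,mv
P0=pickle.load(open("P0.pkl","rb"))["scene"]; p=avg("scene",4); mv.plan(488.3,-21.3,23,95.2)
from rig import env
o=env.get_obs(); z=o["tcp_pos"][2]-.0152
J=lambda q:jig([*q,.3047])
for f0 in(1.0,.7):
    p["s"]=P0["s"]=f0
    print("blk",fit([(p,grad(p))],lambda q:stop(q,z),[.490,-.0235,.088],spread=(.002,.002,.03)))
    j,f=fit([(P0,grad(P0))],jig,[.5648,-.0166,.0869,.3047],spread=(.002,.002,.02,.02)); print("jig",j,"socket",(j[:2]-.075*np.array([np.cos(j[2]),np.sin(j[2])])).round(4))
E
python3 c.py
```

```text
t 11.9 tcp [489.2 -22.1  53.3] hd 95.49 tilt 0.06 F [ 0.2  1.  -3.4] w 43.9 g 34.9 | spin 0.29 then travel [ 0.9  0.8 30.3] j [-0.07  0.33  1.96  0.    0.86 -1.74]
blk (array([ 0.48184716, -0.02359239,  0.10679816]), np.float64(11.053122856681592))
jig [ 0.56480158 -0.01656941  0.08681796  0.30482489] socket [ 0.4901 -0.0231]
blk (array([ 0.48169482, -0.0236086 ,  0.10673116]), np.float64(13.199552786713985))
jig [ 0.56461913 -0.01612192  0.09291903  0.2974552 ] socket [ 0.4899 -0.0231]
```

```bash
cat > d.py <<'E'
from h import *; from rig import env
p=avg("scene",4); o=env.get_obs(); z=o["tcp_pos"][2]-.0152; t=o["tcp_pos"]; print(t)
def blk(q,a=.022,b=.058):
    return place([((.015,-.022,b+z),(.015,.022,b+z)),((-.015,-.022,b+z),(-.015,.022,b+z)),((.015,-.022,a+z),(.015,.022,a+z)),((.015,-.022,a+z),(.015,-.022,b+z)),((.015,.022,a+z),(.015,.022,b+z))],*q)
for y in(.087,.097):
  S=[(score([(p,grad(p))],blk([t[0]+dx,t[1]+dy,y])),dx,dy) for dx in np.arange(-.012,.0121,.0005) for dy in np.arange(-.004,.0041,.0005)]
  print(y,[(round(s,2),round(dx*1e3,1),round(dy*1e3,1)) for s,dx,dy in sorted(S)[::-1][:6]])
  print([(round(dx*1e3,1),round(max(s for s,d,_ in S if d==dx),2)) for dx in sorted({s[1] for s in S})][::2])
E
python3 d.py
```

```text
[ 0.48892064 -0.02205003  0.05319122]
0.087 [(np.float64(7.82), np.float64(-8.0), np.float64(-2.0)), (np.float64(7.8), np.float64(-8.0), np.float64(-1.5)), (np.float64(7.8), np.float64(-7.5), np.float64(-2.0)), (np.float64(7.78), np.float64(-7.5), np.float64(-1.5)), (np.float64(7.73), np.float64(-8.0), np.float64(-2.5)), (np.float64(7.71), np.float64(-7.5), np.float64(-2.5))]
[(np.float64(-12.0), np.float64(6.03)), (np.float64(-11.0), np.float64(6.61)), (np.float64(-10.0), np.float64(7.14)), (np.float64(-9.0), np.float64(7.5)), (np.float64(-8.0), np.float64(7.82)), (np.float64(-7.0), np.float64(7.62)), (np.float64(-6.0), np.float64(7.24)), (np.float64(-5.0), np.float64(6.84)), (np.float64(-4.0), np.float64(6.27)), (np.float64(-3.0), np.float64(5.5)), (np.float64(-2.0), np.float64(4.81)), (np.float64(-1.0), np.float64(4.1)), (np.float64(0.0), np.float64(3.62)), (np.float64(1.0), np.float64(3.26)), (np.float64(2.0), np.float64(3.12)), (np.float64(3.0), np.float64(3.22)), (np.float64(4.0), np.float64(3.15)), (np.float64(5.0), np.float64(3.09)), (np.float64(6.0), np.float64(3.1)), (np.fl
[... 802 characters left out ...]
t64(-6.0), np.float64(7.24)), (np.float64(-5.0), np.float64(6.84)), (np.float64(-4.0), np.float64(6.26)), (np.float64(-3.0), np.float64(5.51)), (np.float64(-2.0), np.float64(4.8)), (np.float64(-1.0), np.float64(4.1)), (np.float64(0.0), np.float64(3.62)), (np.float64(1.0), np.float64(3.25)), (np.float64(2.0), np.float64(3.12)), (np.float64(3.0), np.float64(3.22)), (np.float64(4.0), np.float64(3.16)), (np.float64(5.0), np.float64(3.1)), (np.float64(6.0), np.float64(3.09)), (np.float64(7.0), np.float64(3.09)), (np.float64(8.0), np.float64(3.08)), (np.float64(9.0), np.float64(2.96)), (np.float64(10.0), np.float64(2.86)), (np.float64(11.0), np.float64(2.85)), (np.float64(12.0), np.float64(2.72))]
```

```bash
cat > e.py <<'E'
from h import *; import pickle
from rig import env
def blk(q,z,a=.022,b=.058):
    return place([((.015,-.022,b+z),(.015,.022,b+z)),((-.015,-.022,b+z),(-.015,.022,b+z)),((.015,-.022,a+z),(.015,.022,a+z)),((.015,-.022,a+z),(.015,-.022,b+z)),((.015,.022,a+z),(.015,.022,b+z))],*q)
p5=pickle.load(open("P5.pkl","rb"))["scene"]; pn=avg("scene",2); o=env.get_obs()
for p,t in((p5,[.4845,-.0221,.0746]),(pn,o["tcp_pos"])):
    z=t[2]-.0152; g=grad(p)
    S=sorted([(score([(p,g)],blk([t[0]+dx,t[1]+dy,.09],z)),dx*1e3,dy*1e3) for dx in np.arange(-.014,.0141,.0005) for dy in np.arange(-.004,.0041,.0005)])[::-1]
    print(t,np.round(S[:3],2))
    print(proj(p,[[t[0]+.015,t[1],z+.058],[t[0]-.015,t[1],z+.058],[t[0]+.015,t[1],z+.022]]).round(1).tolist())
    c=int(proj(p,[[t[0],t[1],z+.05]])[0][0]); G=p["image"][...,1].astype(int); print(c,G[155:225,c-6:c+7].mean(1).round().astype(int).tolist())
E
python3 e.py
```

```text
[0.4845, -0.0221, 0.0746] [[ 6.71 -9.   -2.5 ]
 [ 6.7  -9.   -2.  ]
 [ 6.65 -9.   -3.  ]]
[[267.9, 179.5], [269.0, 170.7], [268.5, 188.2]]
268 [22, 19, 16, 9, 9, 18, 49, 115, 150, 149, 99, 42, 31, 57, 140, 144, 96, 62, 56, 52, 52, 50, 50, 51, 51, 44, 45, 44, 44, 44, 44, 44, 45, 50, 58, 54, 48, 47, 42, 32, 23, 21, 21, 21, 22, 22, 23, 28, 54, 56, 56, 56, 56, 55, 56, 56, 55, 55, 55, 55, 54, 54, 54, 55, 55, 54, 54, 54, 54, 54]
[ 0.48887282 -0.02203704  0.05308386] [[ 7.91 -8.   -2.  ]
 [ 7.88 -7.5  -2.  ]
 [ 7.88 -8.   -1.5 ]]
[[268.1, 186.1], [269.2, 177.3], [268.7, 194.6]]
268 [18, 19, 20, 24, 21, 19, 20, 24, 20, 17, 11, 9, 15, 44, 100, 144, 143, 101, 43, 32, 56, 135, 136, 121, 117, 116, 117, 112, 72, 57, 52, 54, 46, 44, 44, 46, 44, 44, 44, 46, 46, 46, 43, 23, 18, 19, 22, 27, 55, 56, 56, 56, 54, 55, 55, 55, 55, 55, 55, 54, 55, 54, 55, 54, 54, 54, 54, 54, 54, 54]
```

Request:
send_rows(jaw=[0.7,0.7,0.7,0.7,0.7], travel=[[0,0.9,0],[0,0,5],[0,0,4],[0,0,2],[0,0,0]], spin=[0,0,0,0,0])

```text
time: 12.7
tcp_pos: [0.4886, -0.0211, 0.0415]
orientation: [-0.048, 0.999, 0.0, -0.0]
contact_force: [0.0, -0.4, -3.1]
gripper_width: 0.044
grip_force: 34.9
```

Request:
send_rows(jaw=[0.7,0.7,0.7], travel=[[0,0,2],[0,0,1],[0,0,0]], spin=[0,0,0])

```text
time: 13.0
tcp_pos: [0.4886, -0.0211, 0.0388]
orientation: [-0.048, 0.999, 0.0, -0.0]
contact_force: [0.6, 0.5, -4.0]
gripper_width: 0.0437
grip_force: 34.9
```

Request:
send_rows(jaw=[0.7,0.7,0.7,0.7,0.7,0.7], travel=[[0,0,3],[0,0,3],[0,0,3],[0,0,3],[0,0,2],[0,0,0]], spin=[0,0,0,0,0,0])

```text
time: 13.6
tcp_pos: [0.4887, -0.0211, 0.0246]
orientation: [-0.048, 0.999, 0.0, -0.0]
contact_force: [0.7, -0.2, -3.7]
gripper_width: 0.0436
grip_force: 34.9
```

Request:
send_rows(jaw=[0.7,0.7,0.7,0.7], travel=[[0,0,1],[0,0,0.7],[0,0,0.7],[0,0,0]], spin=[0,0,0,0])

```text
time: 14.0
tcp_pos: [0.4887, -0.0211, 0.0233]
orientation: [-0.048, 0.999, 0.0, 0.0]
contact_force: [-1.7, 1.0, 3.8]
gripper_width: 0.0443
grip_force: 34.9
```

Request:
send_rows(jaw=[0.7,0.7,0.7], travel=[[0,0,0.8],[0,0,0.5],[0,0,0]], spin=[0,0,0])

```text
time: 14.3
tcp_pos: [0.4888, -0.0211, 0.0232]
orientation: [-0.048, 0.999, -0.0, 0.0]
contact_force: [-5.0, -0.2, 15.4]
gripper_width: 0.0438
grip_force: 34.9
```

Request:
send_rows(jaw=[0.3,0,0,0,0,0,0,0], travel=[[0,0,0],[0,0,0],[0,0,0],[0,0,0],[0,0,-10],[0,0,-30],[0,0,-40],[0,0,0]], spin=[0,0,0,0,0,0,0,8.5])

```text
time: 15.1
tcp_pos: [0.4927, -0.0214, 0.1066]
orientation: [0.028, 1.0, -0.0, 0.006]
contact_force: [0.3, -0.5, 0.0]
gripper_width: 0.0908
grip_force: 0.0
```

Request:
send_rows(jaw=[0,0,0,0,0,0,0,0], travel=[[0,0,0],[0,0,0],[0,0,0],[0,0,0],[0,0,0],[0,0,0],[0,0,0],[0,0,0]], spin=[8.5,8.5,8.5,8.5,8.5,8.5,8.5,8.5])

```text
time: 15.9
tcp_pos: [0.4889, -0.0211, 0.1019]
orientation: [0.583, 0.812, 0.0, 0.0]
contact_force: [0.8, 1.0, 0.5]
gripper_width: 0.0915
grip_force: 0.0
```

Request:
send_rows(jaw=[0,0,0,0,0,0,0,0], travel=[[0,0,0],[0,0,0],[0,0,0],[0,0,0],[0,0,0],[0,0,0],[0,0,0],[0,0,0]], spin=[8.5,8.5,8.5,8.5,8.5,8.5,8.5,8.5])

```text
time: 16.7
tcp_pos: [0.4889, -0.0211, 0.1019]
orientation: [0.938, 0.347, 0.0, 0.0]
contact_force: [-0.6, 1.0, 0.0]
gripper_width: 0.0911
grip_force: 0.0
```

```bash
python3 mv.py 427.5 -238 60 -61.9
```

```text
t 16.7 tcp [488.9 -21.1 101.9] hd -49.35 tilt 0.04 F [-0.6  1.   0. ] w 91.1 g 0.0 | spin 12.55 then travel [-156.3  162.4   41.8] j [-0.07  0.27  1.89  0.    0.98  0.79]
```

Request:
send_rows(jaw=[0,0,0,0,0,0,0,0], travel=[[0,0,0],[0,0,0],[-32,33,0],[-32,33,0],[-32,33,0],[-32,33,0],[-28,30,20],[0,0,20]], spin=[6.3,6.3,0,0,0,0,0,0])

```text
time: 17.5
tcp_pos: [0.4286, -0.2426, 0.062]
orientation: [0.97, 0.243, 0.001, 0.002]
contact_force: [1.0, 0.4, 0.1]
gripper_width: 0.0917
grip_force: 0.0
```

Request:
send_rows(jaw=[0.2,0.4], travel=[[0,0,0],[0,0,0]], spin=[0,0])

```text
time: 17.7
tcp_pos: [0.4286, -0.2376, 0.0616]
orientation: [0.969, 0.245, -0.0, -0.0]
contact_force: [1.0, 0.3, 0.6]
gripper_width: 0.0781
grip_force: 0.0
```

```bash
python3 mv.py 427.5 -238 -6 -61.9
```

```text
t 17.7 tcp [ 428.6 -237.6   61.6] hd -61.6 tilt 0.03 F [1.  0.3 0.6] w 78.1 g 0.0 | spin 0.3 then travel [-1.1 -0.2 67.6] j [-0.53  0.32  1.95  0.    0.88  0.55]
```

Request:
send_rows(jaw=[0.4,0.4,0.4,0.4,0.97,0.97,0.97,0.97], travel=[[-1,0,20],[0,0,20],[0,0,20],[0,0,7.6],[0,0,0],[0,0,0],[0,0,0],[0,0,0]], spin=[0,0,0,0,0,0,0,0], newtons=15)

```text
time: 18.5
tcp_pos: [0.4283, -0.2386, -0.0055]
orientation: [0.969, 0.245, 0.001, 0.001]
contact_force: [-0.0, 0.0, -0.8]
gripper_width: 0.0258
grip_force: 0.0
```

Request:
send_rows(jaw=[0.97,0.97,0.97,0.97,0.97], travel=[[0,0,0],[0,0,0],[0,0,0],[0,0,0],[0,0,0]], spin=[0,0,0,0,0])

```text
time: 19.0
tcp_pos: [0.4277, -0.2383, -0.0061]
orientation: [0.969, 0.245, 0.0, -0.0]
contact_force: [-0.7, 1.1, 5.3]
gripper_width: 0.0095
grip_force: 15.0
```

Request:
send_rows(jaw=[0.97,0.97,0.97,0.97,0.97,0.97,0.97], travel=[[0,0,-10],[0,0,-25],[0,0,-30],[0,0,-35],[0,0,0],[0,0,0],[0,0,0]], spin=[0,0,0,0,7.5,7.5,7.9])

```text
time: 19.7
tcp_pos: [0.4273, -0.2382, 0.094]
orientation: [0.999, 0.045, -0.0, 0.0]
contact_force: [0.3, -0.0, -2.0]
gripper_width: 0.0101
grip_force: 15.0
```

```bash
python3 mv.py 548.6 -15.4 94 -84.5
```

```text
t 19.7 tcp [ 427.3 -238.2   94. ] hd -84.82 tilt 0.0 F [ 0.3 -0.  -2. ] w 10.1 g 15.0 | spin -0.32 then travel [ 1.421e+02 -2.102e+02 -1.000e-01] j [-0.53  0.28  1.91 -0.    0.96  0.95]
```

Request:
send_rows(jaw=[0.97,0.97,0.97,0.97,0.97,0.97,0.97,0.97], travel=[[15,-20,0],[25,-35,0],[25,-40,0],[25,-40,0],[25,-35,0],[17,-25,0],[10,-15,0],[0,0,0]], spin=[-0.3,0,0,0,0,0,0,0])

```text
time: 20.5
tcp_pos: [0.5486, -0.0131, 0.0934]
orientation: [0.999, 0.052, 0.0, -0.0]
contact_force: [-0.5, 0.0, -2.4]
gripper_width: 0.0099
grip_force: 15.0
```

```bash
cat > f.py <<'E'
from h import *; import pickle,mv
from rig import env
P={n:avg(n,3) for n in("top","scene")}; pickle.dump(P,open("P6.pkl","wb")); mv.plan(548.6,-15.4,70,-84.5)
o=env.get_obs(); z=o["tcp_pos"][2]+.006; t=o["tcp_pos"]
up=lambda q:[tuple(v+[0,0,z] for v in e) for e in bracket(q)]
p=P["scene"]; g=[(p,grad(p))]
m=cv2.inRange(cv2.cvtColor(p["image"],cv2.COLOR_RGB2HSV),(8,110,30),(30,255,255)); c=proj(p,[t])[0].astype(int); m[:,:c[0]-25]=0;m[:,c[0]+25:]=0; m[:c[1]-8]=0; m[c[1]+30:]=0
print(fit(g,up,[t[0],t[1]-.002,.0958],spread=(.003,.002,.02)), cv2.boundingRect(cv2.findNonZero(m)))
# projected corners of plate at dx=0
print(proj(p,[v+[0,0,z] for v in [a for a,_ in bracket([t[0],t[1],.0958])][:4]]).round(1).tolist())
E
python3 f.py
```

```text
t 20.8 tcp [547.2 -16.1  93.6] hd -84.28 tilt 0.03 F [ 0.8  0.4 -2.5] w 9.9 g 15.0 | spin 0.22 then travel [ 1.4 -0.6 23.6] j [-0.05  0.36  1.78 -0.    1.    1.42]
(array([ 0.53033192, -0.01868207,  0.08075202]), np.float64(11.367583111488221)) (247, 191, 46, 38)
[[257.1, 185.3], [256.6, 210.3], [280.7, 209.8], [280.2, 184.8]]
```

Run:
```python
import pickle,cv2,numpy as np
p=pickle.load(open("P6.pkl","rb"))["scene"]["image"]; s=p[...,0].astype(int)-p[...,2]
for a,b in((258,262),(272,278)): print(a,s[175:235,a:b].mean(1).round().astype(int).tolist())
print("cols@205",s[202:206,245:295].mean(0).round().astype(int).tolist())
```

```text
258 [10, 32, 27, 3, -3, -4, -4, -4, -3, -2, -2, 1, 21, 67, 77, 80, 79, 81, 82, 84, 87, 90, 78, 77, 76, 78, 77, 76, 76, 61, 58, 58, 56, 58, 60, 38, 2, -2, -2, -4, -3, -4, -3, -2, -3, -2, -3, -3, -2, -3, -4, -2, -2, -2, -3, -2, -3, -4, -4, -4]
272 [20, 27, 6, -3, -4, -4, -4, -4, -3, -2, -1, 0, 11, 16, 18, 18, 20, 20, 20, 22, 22, 24, 24, 26, 26, 30, 37, 45, 48, 56, 58, 58, 58, 57, 53, 21, 1, -3, -3, -2, -3, -2, -4, -2, -2, -2, -2, -3, -2, -2, -2, -3, -3, -3, -2, -3, -3, -3, -2, -3]
cols@205 [-15, -14, -15, -15, -14, -10, -7, -7, -6, -7, -6, 9, 70, 86, 68, 58, 58, 57, 57, 56, 57, 52, 50, 48, 49, 47, 50, 49, 51, 53, 53, 53, 52, 46, 44, 26, 0, -5, -6, -6, -6, -6, -6, -5, -8, -11, -13, -13, -12, -13]
```

Request:
send_rows(jaw=[0.97,0.97,0.97,0.97,0.97,0.97,0.97], travel=[[2,-0.5,10],[0,0,12],[0,0,5],[0,0,3],[0,0,3],[0,0,3],[0,0,0]], spin=[0,0,0,0,0,0,0], newtons=12)

```text
time: 21.5
tcp_pos: [0.547, -0.0148, 0.0574]
orientation: [0.999, 0.051, -0.003, 0.0]
contact_force: [-6.5, -0.1, 2.7]
gripper_width: 0.01
grip_force: 12.0
```

Request:
send_rows(jaw=[0.97,0.97,0.97], travel=[[0,0,2],[0,0,2],[0,0,0]], spin=[0,0,0])

```text
time: 21.8
tcp_pos: [0.5469, -0.0148, 0.0535]
orientation: [0.999, 0.051, -0.003, 0.0]
contact_force: [-6.8, -1.7, 4.6]
gripper_width: 0.0098
grip_force: 12.0
```

```bash
cat > g.py <<'E'
from h import *; import mv,pickle
p=avg("scene",2); mv.plan(549,-15,50,-84.5); s=p["image"][...,0].astype(int)-p["image"][...,2]
m=(s>35); m[:,:254]=0; m[:,284:]=0; m[:178]=0; m[235:]=0
print("rows",[np.flatnonzero(m[:,c])[[0,-1]].tolist() if m[:,c].any() else None for c in range(256,284,3)])
print("cols",{r:np.flatnonzero(m[r])[[0,-1]].tolist() if m[r].any() else None for r in range(186,216,4)})
E
python3 g.py
```

```text
t 21.9 tcp [546.9 -14.8  53.5] hd -84.19 tilt 0.34 F [-6.8 -1.1  3.9] w 9.9 g 12.0 | spin 0.31 then travel [2.1 0.4 3.5] j [-0.05  0.41  1.82 -0.    0.92  1.42]
rows [None, [198, 217], [200, 217], [211, 217], [190, 216], [211, 216], [211, 216], [198, 216], [197, 216], None]
cols {186: None, 190: [267, 270], 194: None, 198: [259, 280], 202: [258, 280], 206: [258, 280], 210: [258, 280], 214: [259, 280]}
```

Request:
send_rows(jaw=[0.97,0.97,0.97], travel=[[0,0,1.5],[0,0,1.5],[0,0,0]], spin=[0,0,0])

```text
time: 22.2
tcp_pos: [0.5469, -0.0148, 0.0505]
orientation: [0.999, 0.051, -0.003, 0.0]
contact_force: [-6.8, -1.7, 4.4]
gripper_width: 0.0102
grip_force: 12.3
```

```bash
python3 g.py
cat > pr.py <<'E'
from h import *; import pickle,sys
p=pickle.load(open("P0.pkl","rb"))["scene"]
# scene-frame jig (camera-consistent): plate flush at u (mm up slope), pitch relative
j=np.array([.5648,-.0166,.0869]); t=.31
for u in [float(a) for a in sys.argv[1:]]:
    B=[]
    for s,h in((-40,5),(40,5),(40,0)):
        x=-.045+((u+s)*np.cos(t)-h*np.sin(t))/1e3; z=.045+((u+s)*np.sin(t)+h*np.cos(t))/1e3
        B.append(rz(j[2])@np.array([x,0,z])+[j[0],j[1],0])
    print(u,"lower/upper/upper-bottom rows",proj(p,B)[:,1].round(1))
E
python3 pr.py 25.5 35 40
```

```text
t 22.3 tcp [546.8 -14.8  50.5] hd -84.19 tilt 0.34 F [-7.4 -2.   3.8] w 9.9 g 12.3 | spin 0.31 then travel [2.1 0.4 0.5] j [-0.05  0.41  1.83 -0.    0.91  1.42]
rows [None, [199, 217], [201, 217], [212, 216], [191, 217], [211, 217], [212, 216], [199, 216], [199, 216], None]
cols {186: None, 190: None, 194: None, 198: [268, 279], 202: [258, 280], 206: [258, 280], 210: [258, 280], 214: [258, 280]}
25.5 lower/upper/upper-bottom rows [198.1 215.9 217.5]
35.0 lower/upper/upper-bottom rows [200.1 218.2 219.8]
40.0 lower/upper/upper-bottom rows [201.2 219.4 221. ]
```

Request:
send_rows(jaw=[0.97,0.85,0.85,0.85,0.97,0.97,0.97,0.97], travel=[[0,0,-1],[0,0,0],[-4,0,0],[-4,0,-0.5],[0,0,0],[0,0,0],[0,0,0],[0,0,0]], spin=[0,0,0,0,0,0,0,0], newtons=30)

```text
time: 23.1
tcp_pos: [0.5411, -0.0152, 0.0522]
orientation: [0.999, 0.051, -0.001, -0.0]
contact_force: [-3.7, -0.2, 4.5]
gripper_width: 0.0099
grip_force: 30.0
```

```bash
python3 g.py
```

```text
t 23.2 tcp [541.1 -15.2  52.2] hd -84.2 tilt 0.08 F [-4.6 -1.4  5. ] w 9.8 g 30.0 | spin 0.3 then travel [7.9 0.5 2.2] j [-0.05  0.4   1.84 -0.    0.9   1.42]
rows [None, [201, 217], [201, 217], [210, 217], [193, 217], [209, 217], [210, 217], [200, 217], [200, 217], None]
cols {186: None, 190: None, 194: [268, 270], 198: [268, 270], 202: [259, 280], 206: [258, 280], 210: [258, 279], 214: [258, 280]}
```

Request:
send_rows(jaw=[0.97,0.97,0.97], travel=[[-1.5,0,0.5],[-1.5,0,0.5],[0,0,0]], spin=[0,0,0])

```text
time: 23.5
tcp_pos: [0.5411, -0.0153, 0.0523]
orientation: [0.999, 0.05, 0.003, -0.0]
contact_force: [-0.8, 0.6, 6.9]
gripper_width: 0.01
grip_force: 30.0
```

Request:
send_rows(jaw=[0.97,0.97,0.97], travel=[[-1,0,0.3],[-1,0,0.3],[0,0,0]], spin=[0,0,0])

```text
time: 23.8
tcp_pos: [0.5396, -0.0156, 0.0517]
orientation: [0.999, 0.05, 0.003, 0.0]
contact_force: [-0.0, 1.1, 6.4]
gripper_width: 0.0098
grip_force: 30.0
```

```bash
python3 g.py
```

```text
t 23.9 tcp [539.6 -15.6  51.8] hd -84.22 tilt 0.34 F [ 0.6 -0.3  5.2] w 9.8 g 30.0 | spin 0.28 then travel [9.4 0.3 1.8] j [-0.05  0.39  1.85  0.    0.89  1.42]
rows [None, [200, 217], [200, 217], [210, 217], [192, 217], [209, 217], [209, 216], [200, 216], [200, 216], None]
cols {186: None, 190: None, 194: [268, 270], 198: [268, 270], 202: [259, 280], 206: [258, 280], 210: [259, 280], 214: [258, 280]}
```

Request:
send_rows(jaw=[0.97,0.97,0.97,0.97], travel=[[-1,0,0.3],[-1,0,0.3],[-1,0,0.3],[0,0,0]], spin=[0,0,0,0])

```text
time: 24.3
tcp_pos: [0.5339, -0.016, 0.0494]
orientation: [0.999, 0.051, 0.0, -0.0]
contact_force: [0.8, 0.0, 2.5]
gripper_width: 0.0101
grip_force: 30.0
```

Request:
send_rows(jaw=[0.97,0.97,0.97,0.97], travel=[[-1,0,0.3],[-1,0,0.3],[-1,0,0.3],[0,0,0]], spin=[0,0,0,0])

```text
time: 24.7
tcp_pos: [0.5317, -0.0161, 0.0487]
orientation: [0.999, 0.05, 0.001, -0.0]
contact_force: [4.1, 0.4, -0.1]
gripper_width: 0.0101
grip_force: 30.0
```

```bash
python3 g.py
```

```text
t 24.8 tcp [531.7 -16.1  48.7] hd -84.22 tilt 0.1 F [ 3.4  1.3 -1.4] w 9.7 g 30.0 | spin 0.28 then travel [17.4  0.6 -1.2] j [-0.05  0.39  1.87  0.    0.88  1.42]
rows [None, [199, 215], [199, 215], [208, 215], [190, 215], [207, 215], [208, 214], [198, 215], [198, 214], None]
cols {186: None, 190: [268, 269], 194: [268, 270], 198: [268, 280], 202: [259, 280], 206: [258, 280], 210: [259, 280], 214: [258, 280]}
```

Request:
send_rows(jaw=[0.97,0.97,0.97], travel=[[-0.7,0,0.8],[0,0,0.5],[0,0,0]], spin=[0,0,0])

```text
time: 25.1
tcp_pos: [0.5317, -0.0161, 0.0486]
orientation: [0.999, 0.05, 0.002, -0.0]
contact_force: [3.7, 2.6, 5.5]
gripper_width: 0.0099
grip_force: 30.0
```

Request:
send_rows(jaw=[0.97,0.97,0.97], travel=[[-1,0,0],[-0.5,0,0],[0,0,0]], spin=[0,0,0])

```text
time: 25.4
tcp_pos: [0.5315, -0.0162, 0.0487]
orientation: [0.999, 0.05, 0.003, -0.0]
contact_force: [5.5, 2.8, 2.9]
gripper_width: 0.0099
grip_force: 30.0
```

```bash
python3 g.py
python3 - <<'E'
from h import *; from rig import env
o=env.get_obs(); print(o["contact_force"],o["wrist_torque"])
E
```

```text
t 25.5 tcp [531.5 -16.2  48.7] hd -84.23 tilt 0.37 F [6.2 3.  3.6] w 9.8 g 30.0 | spin 0.27 then travel [17.5  0.5 -1.2] j [-0.05  0.39  1.87  0.    0.88  1.42]
rows [None, [199, 215], [199, 215], [208, 215], [190, 215], [207, 215], [208, 215], [199, 214], [198, 214], None]
cols {186: None, 190: [268, 270], 194: [268, 270], 198: [268, 280], 202: [259, 280], 206: [258, 280], 210: [259, 280], 214: [258, 280]}
[6.21178428 2.99818111 3.6233369 ] [ 0.5429437  -1.09801977 -0.06899458]
```

Request:
send_rows(jaw=[0.85,0.85,0.85,0.97,0.97,0.97,0.97], travel=[[1,0,0],[1.2,0,-1],[0,0,0],[0,0,0],[0,0,0],[0,0,0],[0,0,0]], spin=[0,0,0.3,0,0,0,0])

```text
time: 26.2
tcp_pos: [0.5299, -0.0164, 0.048]
orientation: [0.999, 0.048, -0.001, -0.0]
contact_force: [-2.0, -0.2, -0.7]
gripper_width: 0.0097
grip_force: 30.0
```

```bash
python3 g.py
```

```text
t 26.3 tcp [530.  -16.3  48.1] hd -84.5 tilt 0.1 F [-1.9 -1.4 -1. ] w 9.7 g 30.0 | spin 0.0 then travel [19.   0.5 -1.9] j [-0.05  0.39  1.87 -0.    0.88  1.42]
rows [None, [199, 215], [199, 215], [207, 215], [190, 215], [207, 215], [207, 215], [198, 215], [198, 214], None]
cols {186: None, 190: [268, 270], 194: [268, 270], 198: [268, 280], 202: [259, 280], 206: [258, 280], 210: [259, 280], 214: [259, 280]}
```

Request:
send_rows(jaw=[0.97,0.97,0.97,0.97], travel=[[-0.8,0,0],[-0.4,0,0.6],[0,0,0.4],[0,0,0]], spin=[0,0,0,0])

```text
time: 26.7
tcp_pos: [0.5302, -0.0164, 0.0481]
orientation: [0.999, 0.048, 0.001, -0.0]
contact_force: [-1.3, 0.6, 4.9]
gripper_width: 0.0098
grip_force: 30.0
```

Request:
send_rows(jaw=[0.97,0.97,0.97], travel=[[-0.6,0,0.4],[-0.4,0,0.4],[0,0,0]], spin=[0,0,0])

```text
time: 27.0
tcp_pos: [0.5302, -0.0164, 0.0481]
orientation: [0.999, 0.048, 0.002, -0.0]
contact_force: [-1.4, 0.2, 8.0]
gripper_width: 0.01
grip_force: 30.0
```

```bash
python3 g.py
```

```text
t 27.1 tcp [530.2 -16.4  48.1] hd -84.52 tilt 0.21 F [-1.3  1.1  8.4] w 10.4 g 30.0 | spin -0.02 then travel [18.9  0.4 -1.8] j [-0.05  0.39  1.87  0.    0.88  1.42]
rows [None, [199, 215], [199, 215], [208, 215], [190, 215], [207, 215], [207, 215], [198, 215], [198, 214], None]
cols {186: None, 190: [268, 270], 194: [268, 269], 198: [268, 280], 202: [259, 280], 206: [258, 280], 210: [259, 280], 214: [259, 280]}
```

```bash
cat > k.py <<'E'
from h import *; import pickle
from rig import eyes
a=np.mean([eyes.grab_frame("scene")["image"] for _ in range(6)],0); p=pickle.load(open("P0.pkl","rb"))["scene"]
s=a[...,0]-a[...,2]; b=p["image"].astype(float); sb=b[...,0]-b[...,2]
for c in((259,262),(277,280)):
    print(c,s[194:222,c[0]:c[1]].mean(1).round().astype(int).tolist()); print(" L",a[194:222,c[0]:c[1]].mean((1,2)).round().astype(int).tolist())
# bare stage: lower and upper edge rows before, vs model
g=b.mean(2)
for c in(259,278): print("stage",g[198:238,c:c+3].mean(1).round().astype(int).tolist())
j=[.5648,-.0166,.0869,.3047]; print([proj(p,e).round(1).tolist() for e in jig(j)[-4:]])
def plate(u,d,l=0,h=5): # d extra pitch (deg) about stage lower edge if >0 or about uphill edge if <0
    t=j[3]; out=[]
    for s_ in(-40,40):
        for y in(-.03,.03):
            for hh in(h,0):
                ss=u+s_; pv=0 if d>=0 else u+40
                al=np.radians(d); r=np.array([(ss-pv)*np.cos(al)-hh*np.sin(al)+pv,(ss-pv)*np.sin(al)+hh*np.cos(al)])
                x=r[0]*np.cos(t)-r[1]*np.sin(t); z=r[0]*np.sin(t)+r[1]*np.cos(t)
                out.append(rz(j[2])@np.array([-.045+x/1e3,y,.045+z/1e3])+[j[0],j[1],0])
    return proj(p,out)
for d in(-6,-3,0,3,6): print(d,plate(25.5,d)[:,1].round(1).tolist())
E
python3 k.py
```

```text
(259, 262) [-7, -8, -7, -4, 25, 91, 102, 102, 102, 100, 101, 101, 100, 95, 59, 49, 48, 49, 50, 49, 53, 46, 9, -2, -2, -2, -3, -2]
 L [42, 47, 48, 48, 62, 91, 96, 95, 95, 98, 97, 96, 97, 93, 56, 47, 46, 45, 45, 46, 48, 47, 45, 53, 54, 54, 54, 54]
(277, 280) [-6, -7, -6, 3, 56, 76, 93, 94, 95, 95, 95, 95, 92, 52, 41, 42, 41, 49, 50, 51, 57, 37, 3, -3, -3, -3, -3, -4]
 L [42, 43, 43, 48, 66, 70, 84, 86, 86, 85, 86, 86, 82, 45, 36, 36, 36, 43, 45, 45, 51, 50, 52, 53, 54, 53, 53, 54]
stage [44, 43, 43, 44, 50, 89, 108, 110, 111, 110, 111, 109, 110, 109, 108, 108, 108, 108, 107, 107, 107, 107, 108, 107, 107, 107, 107, 107, 106, 106, 103, 61, 51, 49, 27, 20, 20, 20, 18, 17]
stage [45, 44, 45, 46, 64, 101, 107, 108, 108, 108, 108, 108, 107, 107, 107, 107, 106, 105, 108, 108, 107, 107, 108, 107, 107, 108, 108, 107, 106, 104, 84, 57, 49, 34, 18, 18, 15, 17, 17, 16]
[[[250.2, 203.0], [247.7, 231.4]], [[247.7, 231.4], [288.2, 230.7]], [[288.2, 230.7], [287.5, 202.4]], [[287.5, 202.4], [250.2, 203.0]]]
-6 [195.9, 197.3, 195.6, 197.0, 216.4, 217.8, 216.0, 217.4]
-3 [197.1, 198.5, 196.7, 198.2, 216.3, 217.8, 215.9, 217.4]
0 [198.3, 199.8, 197.9, 199.4, 216.2, 217.8, 215.9, 217.4]
3 [198.4, 200.0, 198.1, 199.7, 215.1, 216.7, 214.7, 216.3]
6 [198.6, 200.2, 198.3, 199.9, 213.9, 215.6, 213.5, 215.2]
```

Request:
send_rows(jaw=[0.97,0.97,0.97,0.97], travel=[[-0.6,0,0.1],[-0.6,0,0.2],[0,0,0],[0,0,0]], spin=[0,0,0,0])

```text
time: 27.8
tcp_pos: [0.5301, -0.0164, 0.0481]
orientation: [0.999, 0.048, 0.003, -0.0]
contact_force: [0.5, -0.1, 8.7]
gripper_width: 0.0097
grip_force: 30.0
```

Request:
send_rows(jaw=[0.97,0.97,0.97,0.97], travel=[[0,0,-0.8],[-1.2,0,0],[-1.2,0,0],[0,0,0]], spin=[0,0,0,0])

```text
time: 28.2
tcp_pos: [0.5296, -0.0165, 0.0483]
orientation: [0.999, 0.048, 0.005, -0.0]
contact_force: [6.7, 1.8, 0.5]
gripper_width: 0.0103
grip_force: 30.0
```

Request:
send_rows(jaw=[0.97,0.97,0.97,0.97,0.97], travel=[[1,0,0.5],[0.6,0,0.5],[0,0,0.3],[0,0,0],[0,0,0]], spin=[0,0,0,0,0])

```text
time: 28.7
tcp_pos: [0.5298, -0.0165, 0.048]
orientation: [0.999, 0.048, 0.004, 0.0]
contact_force: [2.1, 0.8, 11.9]
gripper_width: 0.0101
grip_force: 30.0
```

```bash
python3 g.py; python3 k.py | head -4
```

```text
t 28.8 tcp [529.8 -16.5  48. ] hd -84.52 tilt 0.41 F [ 2.6  1.4 11. ] w 9.8 g 30.0 | spin -0.02 then travel [19.3  0.3 -1.8] j [-0.05  0.39  1.88  0.    0.87  1.42]
rows [None, [199, 215], [199, 215], [208, 215], [190, 215], [207, 214], [207, 215], [199, 215], [198, 214], None]
cols {186: None, 190: [267, 270], 194: [268, 269], 198: [268, 280], 202: [259, 280], 206: [258, 280], 210: [259, 280], 214: [259, 280]}
(259, 262) [-7, -8, -7, -6, 24, 92, 104, 102, 102, 99, 101, 101, 100, 98, 59, 50, 49, 50, 50, 51, 55, 45, 4, -2, -2, -2, -2, -2]
 L [42, 48, 48, 48, 60, 90, 94, 96, 95, 98, 97, 96, 96, 93, 56, 46, 46, 46, 45, 45, 50, 48, 54, 54, 53, 53, 54, 54]
(277, 280) [-6, -6, -5, 3, 55, 76, 92, 94, 95, 95, 95, 91, 52, 41, 41, 41, 42, 50, 50, 52, 55, 30, 2, -2, -2, -3, -2, -3]
 L [43, 43, 43, 47, 65, 70, 84, 86, 85, 85, 86, 82, 45, 36, 35, 35, 36, 43, 44, 45, 52, 49, 53, 53, 53, 53, 53, 53]
```

Request:
send_rows(jaw=[0.97,0.97,0.97], travel=[[0,0,-0.2],[0,0,0],[0,0,0]], spin=[0,0,0])

```text
time: 29.4
tcp_pos: [0.5298, -0.0165, 0.048]
orientation: [0.999, 0.048, 0.004, -0.0]
contact_force: [3.1, 1.6, 9.5]
gripper_width: 0.0099
grip_force: 30.0
```

Run:
```python
from rig import env, workorder
print(env.get_obs()["contact_force"]); print(workorder.close_job())
```

```text
[3.09393716 1.64331327 9.47224102]
the job is handed in; nothing more can be done
None
```

I handed the job in at about 29 s, result not yet known: the stop block is home in the socket and released, and the bracket is held flush on the face (to about 1°, judged from the image) against the stop, pressed at about 10 N; I never moved the jar or the bangle. The first grasp on the block missed because the fingertips sit about 30 mm further back than stated; touching the bench to measure that took about 24 N.

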